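# Open the clamped square jar and keep the cap in hand

### The arm

A 6-joint arm with a two-finger parallel gripper is mounted at the origin on the work surface. World frame = base frame: x ahead of the robot, y to its left, z up, the work surface at z = 0. Lengths are in m, angles in rad, forces in N, time in s.
With the tool pointing down it reaches from about 0.35 to 0.975 m from the base axis. Payload 4.9 kg.
Tool frame: the origin (TCP) lies on the centre line of the jaws, within the pads' length; the fingertips stand 8 mm ahead of it and the grasp point (between the pads) lies 11 mm behind it; z points along the fingers, y is the direction in which the jaws open and shut (so a half turn about z gives the same grasp; the last joint's range is limited). The gripper opens to 85 mm and grips with 20 to 120 N. Pads are 22 mm wide; open, the fingers measure 114 mm over their backs; the gripper's body (76 mm by 85 mm) begins 54 mm behind the grasp point. The pads swing forward as they close: fully open they stand 13 mm farther back than shut.
Start: joints at [-1.433, 0.053, 1.613, -0, 1.476, -0.119], TCP at [0.159, -0.604, 0.204] pointing down, gripper open.
Joint ranges: [-3.01, 3.01], [-1.01, 2.22], [0.06, 2.58], [-1.02, 4.17], [0.09, 2.62], [-3.14, 3.14]. Speed limits (rad/s): [2.57, 2.57, 3.14, 3.14, 3.14, 3.14].

### API

Orientations are given as a unit quaternion [w, x, y, z].
In Python, from bench import sense, snapshot, hand_in, silhouettes gives the robot as it stands.
- The arm moves only by the shell command python3 -m inch 'ROWS' [OPENING] [FORCE]. ROWS is JSON, a list of rows, each a list of 2 entries, a list of its own where there are three numbers: the shift along the world's x, y, z in m, then the turn about the world's z in rad. In form: [[[tx, ty, tz], twist], ...]. A call has 1 to 10 rows; each row is the pose to reach, as a shift and turn from the pose commanded when the call began; what a row does not reach only later rows make up. A row lasts 1/12 s, in which the tool goes at most 41.7 mm and 7.16 degrees, less where a joint would pass 70% of its speed; a pose out of reach is approached as far as the arm can. A call with a gripper value outside its range is refused whole. OPENING is the finger opening in m, from 0 to 0.0854, set as the call begins (- or left out, the last holds). The fingers move at their own pace and stop on an object; FORCE is the grip in N (left out, the last holds). Time passes only in rows, so rows that repeat a pose let the fingers close. It gives the time, the measured TCP pose, the force and the opening at its end, in the units of the state.
- sense(): the state, without advancing time (a new reading comes with each control period).
- snapshot(name): name is "scene" or "top" or "wrist"; returns a dict with "image" (420x560x3 uint8, blue, green, red), "range_z" (420x560 float32, m along the optical axis (not along the pixel's ray), 0 where there is no reading), "K" (3x3 intrinsics, pixels), "cam_to_world" (4x4, takes a point from camera to world coordinates). Camera axes: x right, y up, looking along -z (the intrinsics and any distortion apply to the point x, -y, -z); pixel columns grow to the right and rows downward; lengths in m; the calibration is good to about 2 mm. A picture is of the moment at which its call begins.
- hand_in(): hands the job in, once; it reports no verdict.
Trained networks look in the newest picture that a camera, given by its name, has taken for a name from the list of things; names that differ only in an ending like _2 or _b are one class to them, and where a whole thing is asked for, a point or a joint stands for the part that bears it (a point fixed in the world has none). Each returns a list of dicts, best first, with "conf" (0 to 1); they miss things now and then, are a little off and sometimes report something else, mostly with a low value. They report only what shows in the picture. A call takes as long as a camera call. They do not tell look-alikes from the thing itself.
- silhouettes(camera, label): "mask" (420x560 bool, what is visible of it) and "box" ([left, top, right, bottom] in pixels, round what is visible of it).
The state is a dict: "time": time; "joints": joint angles; "qd": joint speeds; "joint_efforts": joint torques, N m; "ee_pos": TCP position; "tcp_rot": TCP orientation; "contact_force": force on the tool from outside, world axes, zero at the start; "ft_torque": the same for the moment, N m; "width": finger opening in m.
Only numpy, scipy, OpenCV 4.12 (cv2) and the standard library are available. Lean on these libraries where they do the work, as an engineer would, in place of code of your own. Each camera call takes 0.05 s, during which the arm holds its last target.

### The job

Press the paddle lever of the jar-opening stand down to its stop so that the clamp grips the square jar, then unscrew the jar's tight steel cap (anticlockwise seen from above), stop turning once the threads let go, and lift it straight up just clear of the jar. Finish while still holding the cap level and still in the gripper, centred over the mouth with about 2 cm of air under it; the jar stays standing in the closed clamp, and the other things on the counter are left alone.

Things in the scene. Friction and masses are not known exactly. Their poses are not given: they have to be found in the camera images.
- stand: fixed jar clamp on a steel plate 100 x 270 mm, 10 mm thick. Origin on the counter under the clamped jar's middle; z up, own y = clamping axis. Fixed jaw face at local y +32 mm; moving jaw face at -52 mm, coming up to 22 mm towards it (jaws 80 mm wide, tops 55 mm above the counter). A grey housing (y -70 to -114 mm, 58 mm high) carries the paddle lever, which sticks out to local -y
- paddle (a joint): paddle lever's hinge, rad: 0 = up, clamp open (the start); 0.50 = down at its stop, clamp closed. Over-centre action: takes about 8 N down on the pad at first, less and less on the way; let go before about 0.32 it springs up, past that it snaps to the stop and stays there by itself, the jaw having squared the jar and gripping it with a few N
- paddle_pad (a point): middle of the top face of the paddle's white plastic pad (56 mm along local x, 36 mm along the lever, 8 mm thick), 85 mm from the hinge line (parallel to the stand's x, at local y -118 mm, 47 mm above the counter). Up: lever slopes 0.35 rad upwards, point 80 mm above the counter. At the stop: slopes 0.15 rad down, point 38 mm above the counter and about 6 mm farther to local -y
- jar: SQUARE loose glass jar of red-brown preserve, 64 x 64 mm, shoulder 66 mm high, about 0.45 kg, standing on the stand's plate between the jaws. Origin at the centre of its underside, z up. On its neck (43 mm across, 86 mm high) three thread ridges span 0 to 75 degrees anticlockwise from the jar's own +x, and again 120 and 240 degrees on. A sprung seal disc in the mouth pushes up on the cap, about 20 N
- jar_mouth (a point): centre of the jar's mouth, 88 mm above the jar's underside on its axis; z up
- cap: round steel screw cap on the square jar, 64 mm across, 22 mm high, 60 g. Origin on its axis at its open lower edge, z up; screwed on, that edge is 70.5 mm above the jar's underside, 4.5 mm above its shoulder. Unscrews ANTICLOCKWISE from above with about 0.2 to 0.5 N m, rising up to 1 mm; after 40 to 67 degrees it lets go, pops up about 3 mm and lifts straight off. Lifted before, it takes the jar along
- cap_mark (a point): point on the cap's skirt over one of its three inner lugs: 32 mm from the axis along the cap's own +x, 4 mm above its lower edge. Seen from above it starts 13 to 40 degrees anticlockwise of the jar's own +x; the threads let go at about 80 degrees, and at about 108 degrees the lugs strike the next ridge's end
- bowl: bystander: wide shallow plain steel bowl, 84 mm across, 35 mm high; origin at the centre of its underside
- roundjar: bystander: closed ROUND glass jar with a steel lid, 60 mm across, 85 mm high, standing on the counter; origin at the centre of its underside
- katori: bystander: small steel cup, 72 mm across, 50 mm high; origin at the centre of its underside
- tumbler: bystander: drinking glass, 68 mm across, 95 mm high; origin at the centre of its underside
- shaker: bystander: small steel pot with a knob on its lid, 48 mm across, 74 mm high; origin at the centre of its underside
- spoon: bystander: steel spoon 170 mm long lying on the counter
- carton: bystander: cardboard packet 50 x 75 x 90 mm high; origin at the centre of its underside
Not all that is in view belongs to the job. What is shaped like the cap but green or purple is not meant.

How it is judged:
By the outcome, as a careful person would: the job done as asked, in the order asked, and still so for the second after the job is handed in, while the arm keeps its last pose, push and grip.
It also fails if it takes over 51 s, if anything falls off the work surface, if the arm or the gripper's body presses on something with over 40 N, if the wrist force passes 120 N, or if a joint passes its speed limit or range.

## Working session

There is one attempt and no reset: what is moved stays moved. The work goes in short steps, Python scripts to look and compute and a shell command to move; the robot and the scene stay as the last step left them, time stands still between calls to the robot, and variables do not carry over. Pictures are saved under pics/ and viewed, and the job is handed in when it is done.

```bash
ls; mkdir -p pics; python3 - <<'E'
from bench import sense, snapshot
import cv2
s=sense();print(s)
for n in ("scene","top","wrist"):
    d=snapshot(n);cv2.imwrite(f"pics/{n}0.png",d["image"]);print(n,d["K"].tolist(),d["cam_to_world"].round(3).tolist())
E
```

```text
pics
{'time': 0.0, 'joints': array([-1.43299265e+00,  5.33545014e-02,  1.61428048e+00, -1.38703317e-05,
        1.47598749e+00, -1.18977606e-01]), 'qd': array([-0.0017715 ,  0.00126327, -0.00189938,  0.00030479,  0.00024364,
       -0.00208446]), 'joint_efforts': array([ 1.43653018e-03, -3.93682086e+01, -3.70172024e+01,  1.14224904e-04,
        7.07826490e-03,  1.75081760e-05]), 'ee_pos': array([ 0.15864763, -0.60383736,  0.2026726 ]), 'tcp_rot': array([-1.01480148e-03,  9.91768641e-01,  1.28038790e-01, -1.64563012e-05]), 'contact_force': array([ 0.23500913,  0.26069131, -0.57874868]), 'ft_torque': array([ 0.06040541, -0.0475608 ,  0.03638004]), 'width': 0.08552127882879006}
scene [[388.9490200068183, 0.0, 277.5265735234684], [0.0, 388.9490200068183, 208.76558271025937], [0.0, 0.0, 1.0]] [[-0.865, -0.342, 0.366, 0.93], [0.501, -0.6, 0.623, 0.573], [0.006, 0.723, 0.691, 0.738], [0.0, 0.0, 0.0, 1.0]]
top [[491.7098507764116, 0.0, 276.48716403727065], [0.0, 491.7098507764116, 209.83438418262844], [0.0, 0.0, 1.0]] [[-0.029, 0.998, -0.062, 0.491], [-1.0, -0.029, 0.002, -0.032], [-0.0, 0.062, 0.998, 1.46], [0.0, 0.0, 0.0, 1.0]]
wrist [[313.6176155714853, 0.0, 283.42006348438963], [0.0, 313.6176155714853, 209.4065739191242], [0.0, 0.0, 1.0]] [[0.255, 0.927, 0.274, 0.229], [-0.967, 0.244, 0.072, -0.586], [-0.0, -0.284, 0.959, 0.373], [0.0, 0.0, 0.0, 1.0]]
```

View pics/scene0.png

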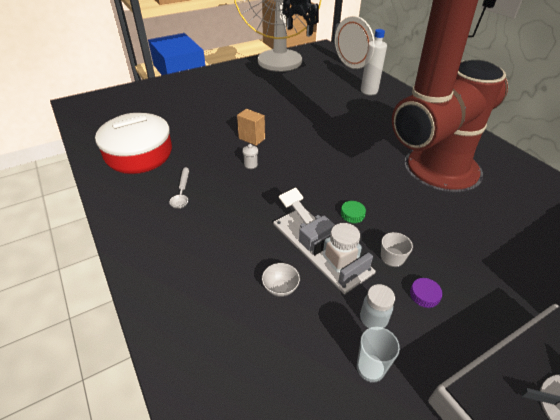

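View pics/top0.png

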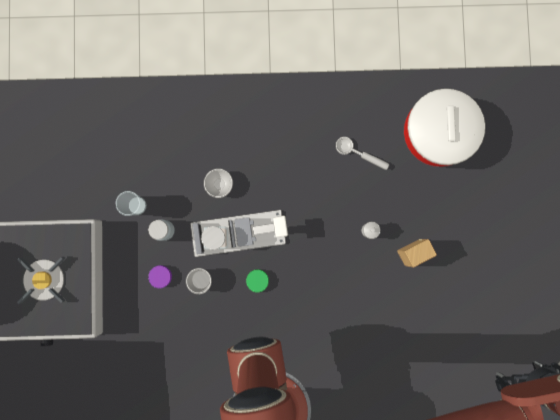

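```bash
cat > h.py <<'E'
import numpy as np, cv2
from bench import sense, snapshot, silhouettes
def cloud(d):
    z=d["range_z"];K=d["K"];v,u=np.mgrid[:z.shape[0],:z.shape[1]]
    x=(u-K[0,2])/K[0,0]*z;y=(v-K[1,2])/K[1,1]*z
    P=np.stack([x,-y,-z,np.ones_like(z)],-1)@d["cam_to_world"].T
    P=P[...,:3];P[z<=0]=np.nan
    return P
def proj(d,p):
    q=np.linalg.inv(d["cam_to_world"])@np.append(p,1);K=d["K"]
    return K[0,0]*q[0]/-q[2]+K[0,2],K[1,1]*-q[1]/-q[2]+K[1,2]
E
python3 - <<'E'
from h import *
for c in("top","scene"):
    d=snapshot(c);P=cloud(d)
    for n in "stand paddle_pad jar cap cap_mark bowl roundjar katori tumbler shaker spoon carton".split():
        for r in silhouettes(c,n)[:3]:
            m=r["mask"];Q=P[m];Q=Q[~np.isnan(Q[:,0])]
            if r["conf"]<.2 or len(Q)==0: continue
            print(c,n,round(r["conf"],2),r["box"],m.sum(),np.median(Q,0).round(3),np.percentile(Q,2,0).round(3),np.percentile(Q,98,0).round(3))
E
```

```text
top stand 0.59 [192.1, 205.6, 285.9, 256.8] 2589 [0.521 0.053 0.019] [ 0.462 -0.053  0.005] [0.572 0.209 0.084]
top paddle_pad 0.85 [253.4, 213.3, 289.8, 236.7] 397 [ 0.527 -0.031  0.076] [ 0.505 -0.059  0.052] [0.556 0.032 0.088]
top jar 0.64 [204.6, 227.7, 226.4, 248.6] 81 [0.502 0.113 0.069] [0.476 0.111 0.033] [0.534 0.17  0.076]
top cap 0.81 [245.7, 270.7, 268.8, 288.9] 393 [0.377 0.028 0.022] [ 0.348 -0.001  0.009] [0.406 0.057 0.029]
top cap 0.6 [201.1, 224.8, 224.5, 250.2] 405 [0.505 0.143 0.104] [0.477 0.116 0.098] [0.532 0.171 0.11 ]
top cap_mark 0.89 [147.6, 261.8, 171.3, 288.3] 406 [0.397 0.311 0.023] [0.368 0.282 0.009] [0.426 0.34  0.03 ]
top cap_mark 0.73 [248.8, 267.8, 266.5, 290.5] 363 [0.377 0.028 0.023] [ 0.35  -0.001  0.015] [0.406 0.055 0.029]
top bowl 0.82 [201.9, 171.8, 232.3, 197.8] 599 [0.667 0.138 0.016] [0.63  0.1   0.001] [0.701 0.172 0.038]
top bowl 0.2 [185.5, 267.9, 210.8, 294.1] 499 [0.381 0.201 0.009] [ 0.352  0.164 -0.001] [0.415 0.227 0.055]
top roundjar 0.95 [148.9, 213.2, 177.6, 240.1] 434 [0.532 0.291 0.083] [0.504 0.271 0.008] [0.558 0.324 0.091
[... 2133 characters left out ...]
0.087]
scene katori 0.69 [382.0, 229.5, 411.9, 268.0] 835 [0.376 0.19  0.032] [0.351 0.161 0.005] [0.416 0.226 0.053]
scene katori 0.68 [322.1, 238.4, 360.5, 268.6] 638 [0.532 0.165 0.057] [0.48  0.116 0.021] [0.537 0.174 0.078]
scene tumbler 0.81 [358.9, 326.2, 399.6, 381.5] 1674 [0.599 0.377 0.063] [0.576 0.349 0.006] [0.639 0.41  0.098]
scene shaker 0.58 [243.1, 146.4, 262.5, 168.3] 307 [ 0.52  -0.292  0.044] [ 0.496 -0.357  0.003] [ 0.534 -0.282  0.074]
scene spoon 0.63 [168.5, 168.2, 188.8, 204.9] 380 [ 0.747 -0.264  0.014] [ 0.699 -0.366  0.002] [ 0.786 -0.219  0.023]
scene carton 0.73 [236.7, 109.5, 266.5, 143.0] 807 [ 0.456 -0.41   0.062] [ 0.409 -0.457  0.006] [ 0.482 -0.387  0.095]
```

```bash
python3 - <<'E'
from h import *
Z={}
for c in("top","scene"):
    d=snapshot(c);P=cloud(d)
    x0,y0,x1,y1=(180,195,300,270) if c=="top" else (265,180,385,300)
    cv2.imwrite(f"pics/{c}z.png",cv2.resize(d["image"][y0:y1,x0:x1],None,fx=6 if c=="top" else 5,fy=6 if c=="top" else 5,interpolation=cv2.INTER_CUBIC))
    A=P[y0:y1,x0:x1].reshape(-1,3);A=A[~np.isnan(A[:,0])]
    # plate
    m=(A[:,2]>.0065)&(A[:,2]<.0135)&(A[:,0]>.44)&(A[:,0]<.6)&(A[:,1]>-.08)&(A[:,1]<.235)
    r=cv2.minAreaRect(A[m][:,:2].astype(np.float32)*1000);print(c,"plate",m.sum(),r)
    Q=A[(A[:,2]>.095)&(A[:,2]<.115)];
    if len(Q): print("cap",cv2.minEnclosingCircle(Q[:,:2].astype(np.float32)*1000),np.median(Q[:,2]),Q[:,:2].mean(0))
    s=sorted(silhouettes(c,"paddle_pad"),key=lambda r:-r["conf"])[0]
    Q=P[s["mask"]];Q=Q[(Q[:,2]>.06)&(Q[:,1]<.0)];print("pad",len(Q),Q.mean(0),cv2.minAreaRect(Q[:,:2].astype(np.float32)*1000))
    for lo,hi in((.05,.062),):
        Q=A[(A[:,2]>lo)&(A[:,2]<hi)];print("tops",cv2.minAreaRect(Q[:,:2].astype(np.float32)*1000))
E
```

```text
top plate 1041 ((519.0665283203125, 77.77227783203125), (157.44813537597656, 312.404296875), 0.007220710627734661)
cap ((504.67120361328125, 143.96783447265625), 31.860334396362305) 0.10399331334474571 [0.50477106 0.14353933]
pad 300 [ 0.53027623 -0.03582807  0.0784215 ] ((529.8515014648438, -29.73302459716797), (55.078433990478516, 58.24900436401367), 5.163395404815674)
tops ((488.6894226074219, 104.18473815917969), (133.41314697265625, 219.59959411621094), 4.892423629760742)
scene plate 1155 ((516.6375732421875, 81.61127471923828), (101.8502426147461, 271.7342224121094), 6.237188339233398)
cap ((504.18597412109375, 143.39735412597656), 32.67094802856445) 0.1051579079739966 [0.50667831 0.14626174]
pad 339 [ 0.53091477 -0.0336123   0.07889926] ((530.0294799804688, -29.327091217041016), (55.92328643798828, 60.143310546875), 4.308330059051514)
tops ((531.8223876953125, 138.89901733398438), (198.91835021972656, 216.56333923339844), 37.011356353759766)
```

```bash
ls pics
```

```text
scene0.png
scenez.png
top0.png
topz.png
wrist0.png
```

View pics/topz.png

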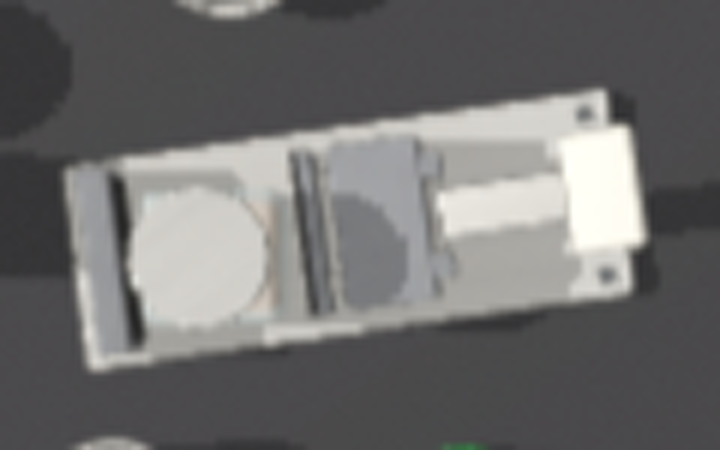

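View pics/scenez.png

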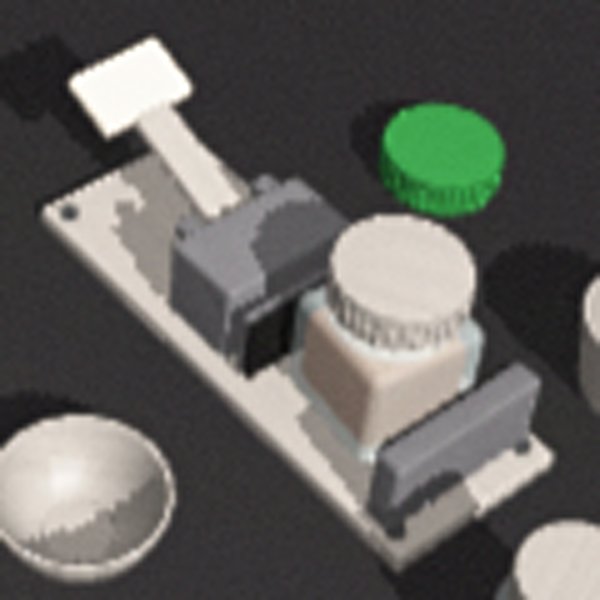

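```bash
python3 - <<'E'
from h import *
c0=np.array([.5166,.0816])
for c in("top","scene"):
    d=snapshot(c);P=cloud(d).reshape(-1,3);P=P[~np.isnan(P[:,0])]
    for a in [np.radians(6.2)]:
        ex=np.array([np.cos(a),np.sin(a)]);ey=np.array([-np.sin(a),np.cos(a)])
        L=np.c_[(P[:,:2]-c0)@ex,(P[:,:2]-c0)@ey,P[:,2]]*1000
        L=L[(abs(L[:,0])<62)&(L[:,1]>-175)&(L[:,1]<145)]
        def rep(n,m):
            Q=L[m];print(c,n,len(Q),np.percentile(Q,[1,50,99],axis=0).round(1).tolist()) if len(Q) else 0
        rep("plate",(abs(L[:,2]-10)<2))
        rep("fixedjaw top",(L[:,1]>80)&(abs(L[:,2]-55)<4))
        rep("housing top",(L[:,1]<30)&(L[:,1]>-60)&(abs(L[:,2]-58)<4))
        rep("pad",(L[:,1]<-105)&(L[:,2]>60)&(L[:,2]<95))
        rep("cap top",(L[:,2]>97))
        rep("shoulder",(L[:,2]>70)&(L[:,2]<79)&(L[:,1]>0))
        rep("jar sides",(L[:,2]>30)&(L[:,2]<50)&(L[:,1]>25)&(L[:,1]<100))
        Q=L[(L[:,2]>18)&(L[:,2]<79)&(L[:,1]>30)&(L[:,1]<100)]
        np.save(f"jar_{c}.npy",Q)
        s=silhouettes(c,"jar")[0]["mask"];Q=cloud(d)[s];Q=Q[~np.isnan(Q[:,0])&(Q[:,2]>.02)&(Q[:,2]<.08)]
        M=np.c_[(Q[:,:2]-c0)@ex,(Q[:,:2]-c0)@ey]*1000
        print(cv2.minAreaRect(M.astype(np.float32)), np.percentile(M,[2,98],axis=0))
E
```

```text
top plate 614 [[-49.5, -132.7, 8.1], [-0.5, -42.7, 10.1], [50.1, 135.4, 12.0]]
top fixedjaw top 156 [[-43.3, 105.0, 51.5], [1.9, 114.0, 55.3], [43.0, 122.8, 58.8]]
top housing top 431 [[-38.4, -58.0, 54.2], [0.8, -19.6, 58.1], [39.1, 20.7, 61.9]]
top pad 252 [[-26.5, -141.5, 69.6], [0.9, -124.3, 80.8], [27.9, -106.2, 91.0]]
top cap top 418 [[-34.5, 33.4, 97.9], [-5.3, 63.1, 104.1], [24.1, 92.8, 110.5]]
top shoulder 60 [[-36.5, 29.7, 70.2], [-1.9, 38.0, 72.4], [26.8, 95.1, 77.7]]
top jar sides 18 [[-34.1, 27.9, 34.1], [-10.4, 30.9, 40.2], [16.5, 33.7, 44.0]]
((-7.729448318481445, 39.3198356628418), (18.863994598388672, 62.70008087158203), 84.933349609375) [[-38.3272505   28.00165531]
 [ 23.46178873  48.57962172]]
scene plate 619 [[-45.9, -133.1, 8.3], [33.1, 32.5, 11.1], [50.0, 134.9, 12.0]]
scene fixedjaw top 331 [[-43.9, 84.9, 51.4], [2.0, 112.6, 56.3], [43.7, 122.1, 58.8]]
scene housing top 571 [[-38.7, -59.2, 54.2], [4.6, -18.4, 59.5], [39.3, 19.0, 61.9]]
scene pad 275 [[-27.0, -140.3, 72.9], [2.0, -123.2, 81.7], [27.8, -106.0, 88.6]]
scene cap top 551 [[-35.8, 33.4, 97.6], [-3.0, 65.3, 105.3], [25.2, 94.0, 107.6]]
scene shoulder 183 [[-32.0, 29.8, 70.1], [17.1, 82.8, 73.2], [27.7, 94.9, 78.7]]
scene jar sides 191 [[-28.9, 29.3, 30.2], [23.7, 84.6, 40.0], [28.8, 95.7, 49.8]]
((-2.148099899291992, 72.61149597167969), (81.01375579833984, 67.29906463623047), 78.44865417480469) [[-27.27530701  31.39477423]
 [ 29.09757495  95.8480233 ]]
```

```bash
python3 -m inch '[[[0.022,0.034,0],-0.02],[[0.045,0.068,0],-0.04],[[0.067,0.102,0],-0.06],[[0.09,0.136,0],-0.08],[[0.112,0.17,0],-0.1],[[0.134,0.204,0],-0.12],[[0.157,0.238,0],-0.14],[[0.179,0.272,0],-0.15],[[0.202,0.306,0],-0.15],[[0.224,0.34,0],-0.15]]' 0 40 && python3 -m inch '[[[0.022,0.034,0],0],[[0.045,0.068,0],0],[[0.067,0.102,0],0],[[0.09,0.136,0],0],[[0.112,0.17,0],0],[[0.134,0.204,-0.01],0],[[0.147,0.222,-0.03],0],[[0.147,0.222,-0.06],0],[[0.147,0.222,-0.08],0],[[0.147,0.222,-0.08],0]]'
```

```text
time: 2.68
ee_pos: [0.3835, -0.2628, 0.2043]
tcp_rot: [0.0, 0.999, 0.053, 0.0]
contact_force: [1.1, -0.7, -0.3]
width: 0.0002
time: 3.52
ee_pos: [0.5263, -0.0411, 0.1184]
tcp_rot: [-0.001, 0.999, 0.054, -0.005]
contact_force: [-0.3, 0.1, -0.5]
width: 0.0002
```

```bash
python3 -m inch '[[[0,0,-0.015],0],[[0,0,-0.025],0],[[0,-0.001,-0.032],0],[[0,-0.001,-0.037],0],[[0,-0.002,-0.042],0],[[0.001,-0.003,-0.047],0],[[0.001,-0.004,-0.052],0],[[0.001,-0.004,-0.057],0]]'; python3 - <<'E'
from h import *
d=snapshot("scene");cv2.imwrite("pics/s1.png",cv2.resize(d["image"][150:310,230:400],None,fx=4,fy=4))
E
```

```text
time: 4.18
ee_pos: [0.5311, -0.0468, 0.0669]
tcp_rot: [0.0, 0.999, 0.053, 0.0]
contact_force: [-0.9, -0.3, 0.8]
width: -0.0001
```

View pics/s1.png

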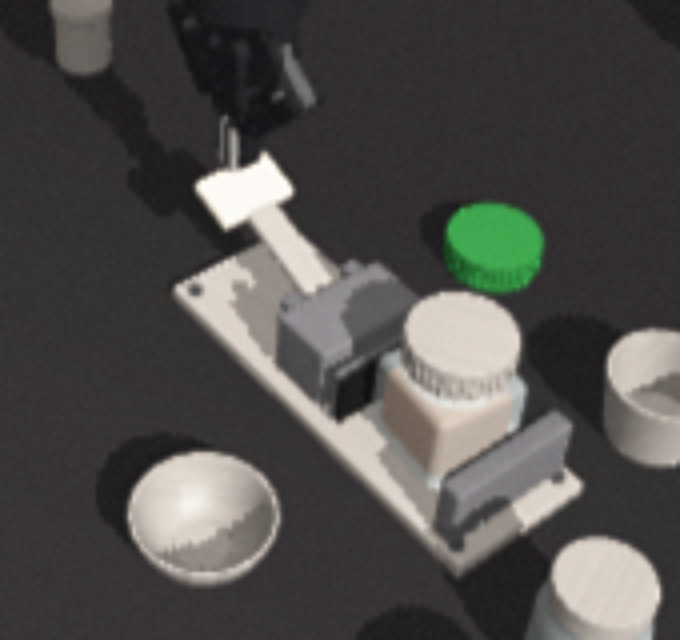

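```bash
python3 - <<'E'
from h import *
s=sense();print(s["ee_pos"],s["contact_force"])
d=snapshot("scene")
for dz in(-.008,0,.01,.03):print(dz,proj(d,s["ee_pos"]+[0,0,dz]))
print(proj(d,[.5305,-.0417,.080]))
P=cloud(d)
for v in range(180,206,2):
  print(v,[tuple((P[v,u]*1000).round().tolist()) for u in(284,288,292)])
w=snapshot("wrist");cv2.imwrite("pics/w1.png",w["image"])
t=snapshot("top");cv2.imwrite("pics/t1.png",cv2.resize(t["image"][180:280,180:330],None,fx=5,fy=5))
E
```

```text
[ 0.53016117 -0.04652617  0.06559041] [-0.99004456  0.88866005 -0.45109184]
-0.008 (np.float64(289.6609037981107), np.float64(202.13581195103578))
0 (np.float64(289.7476225206949), np.float64(199.8427081727118))
0.01 (np.float64(289.8573831782642), np.float64(196.94030634894318))
0.03 (np.float64(290.08156751844734), np.float64(191.0121982980456))
(np.float64(290.7858485738726), np.float64(196.79729933492322))
180 [(463.0, -186.0, 4.0), (542.0, -39.0, 141.0), (540.0, -25.0, 150.0)]
182 [(467.0, -179.0, 3.0), (540.0, -43.0, 132.0), (542.0, -21.0, 148.0)]
184 [(471.0, -172.0, 2.0), (541.0, -40.0, 128.0), (533.0, -35.0, 128.0)]
186 [(477.0, -162.0, 4.0), (541.0, -39.0, 122.0), (533.0, -34.0, 123.0)]
188 [(480.0, -157.0, 2.0), (539.0, -43.0, 112.0), (533.0, -35.0, 115.0)]
190 [(486.0, -148.0, 3.0), (540.0, -41.0, 107.0), (532.0, -35.0, 108.0)]
192 [(490.0, -141.0, 3.0), (540.0, -41.0, 101.0), (522.0, -51.0, 85.0)]
194 [(544.0, -54.0, 86.0), (535.0, -49.0, 86.0), (524.0, -47.0, 83.0)]
196 [(547.0, -47.0, 86.0), (537.0, -44.0, 84.0), (526.0, -43.0, 80.0)]
198 [(549.0, -44.0, 83.0), (540.0, -40.0, 82.0), (530.0, -36.0, 80.0)]
200 [(553.0, -38.0, 83.0), (544.0, -33.0, 82.0), (534.0, -31.0, 79.0)]
202 [(554.0, -35.0, 79.0), (546.0, -29.0, 80.0), (537.0, -25.0, 78.0)]
204 [(556.0, -32.0, 74.0), (548.0, -26.0, 76.0), (538.0, -23.0, 73.0)]
```

View pics/w1.png

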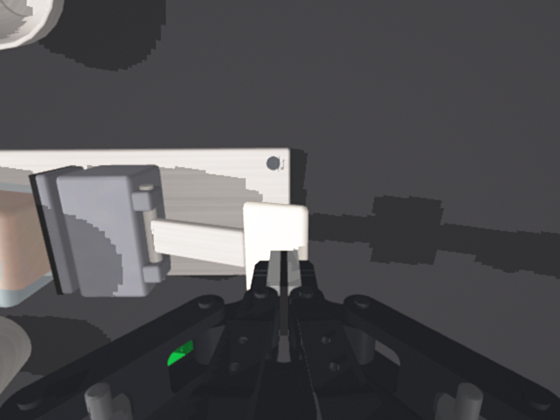

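```bash
python3 - <<'E'
from h import *
s=sense()
w=snapshot("wrist");P=cloud(w)
for dz in(-.008,0,.011,.02,.03,.04):print(dz,proj(w,s["ee_pos"]+[0,0,dz]))
for v in range(205,275,5):
  print(v,[tuple((P[v,u]*1000).round().tolist()) for u in(260,285,300)])
E
```

```text
-0.008 (np.float64(282.2038953156611), np.float64(240.2646585089131))
0 (np.float64(282.1728920807789), np.float64(245.4238073134805))
0.011 (np.float64(282.12578135554605), np.float64(253.26335188653772))
0.02 (np.float64(282.0827475169595), np.float64(260.4244748385033))
0.03 (np.float64(282.0293152538961), np.float64(269.3159662314753))
0.04 (np.float64(281.9688405227139), np.float64(279.3793721396323))
205 [(556.0, -32.0, 76.0), (559.0, -45.0, 79.0), (538.0, -59.0, 2.0)]
210 [(555.0, -32.0, 79.0), (557.0, -45.0, 82.0), (558.0, -53.0, 84.0)]
215 [(551.0, -32.0, 77.0), (554.0, -45.0, 83.0), (556.0, -53.0, 85.0)]
220 [(549.0, -33.0, 78.0), (552.0, -46.0, 83.0), (553.0, -53.0, 85.0)]
225 [(546.0, -33.0, 77.0), (549.0, -46.0, 83.0), (551.0, -54.0, 86.0)]
230 [(543.0, -33.0, 78.0), (546.0, -46.0, 82.0), (548.0, -54.0, 86.0)]
235 [(540.0, -33.0, 78.0), (543.0, -47.0, 83.0), (545.0, -54.0, 86.0)]
240 [(537.0, -34.0, 78.0), (540.0, -47.0, 82.0), (543.0, -55.0, 86.0)]
245 [(534.0, -34.0, 78.0), (538.0, -47.0, 83.0), (540.0, -55.0, 86.0)]
250 [(531.0, -34.0, 77.0), (542.0, -47.0, 98.0), (537.0, -55.0, 86.0)]
255 [(528.0, -34.0, 78.0), (542.0, -47.0, 105.0), (534.0, -56.0, 86.0)]
260 [(537.0, -35.0, 101.0), (542.0, -47.0, 109.0), (539.0, -54.0, 102.0)]
265 [(537.0, -36.0, 107.0), (542.0, -47.0, 115.0), (539.0, -54.0, 107.0)]
270 [(537.0, -36.0, 112.0), (542.0, -47.0, 119.0), (539.0, -54.0, 112.0)]
```

View pics/t1.png

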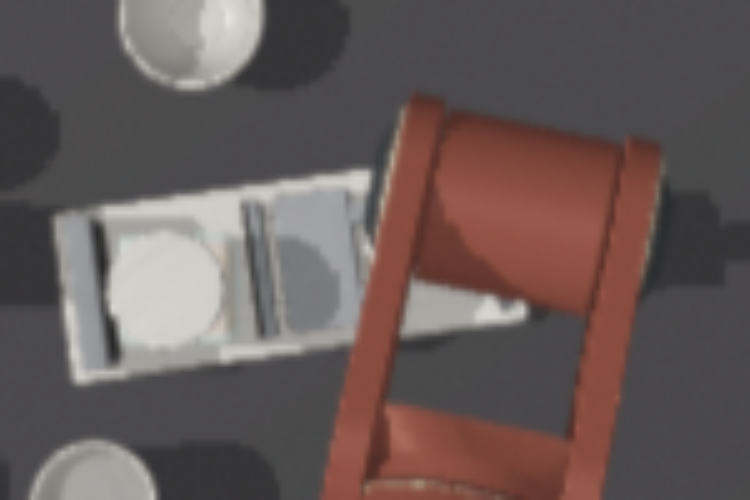

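```bash
python3 -m inch '[[[0,0,-0.002],0],[[0,0,-0.004],0],[[0,0,-0.006],0]]';python3 -m inch '[[[0,0,-0.002],0],[[0,0,-0.004],0],[[0,0,-0.006],0]]'
```

```text
time: 4.68
ee_pos: [0.5309, -0.0465, 0.0609]
tcp_rot: [0.0, 0.999, 0.053, 0.0]
contact_force: [-0.0, -0.0, -0.3]
width: 0.0001
time: 4.93
ee_pos: [0.531, -0.0469, 0.0558]
tcp_rot: [0.0, 0.999, 0.053, -0.0]
contact_force: [-4.4, -1.8, 9.4]
width: 0.0001
```

```bash
python3 - <<'E'
from h import *
s=sense();print(s["ee_pos"],s["contact_force"],s["ft_torque"])
w=snapshot("wrist");cv2.imwrite("pics/w2.png",w["image"]);P=cloud(w)
for v in range(205,290,6):
  print(v,[tuple((P[v,u]*1000).round().tolist()) for u in(260,285,300)])
d=snapshot("scene");cv2.imwrite("pics/s2.png",cv2.resize(d["image"][150:310,230:400],None,fx=4,fy=4))
E
```

```text
[ 0.53095057 -0.04685169  0.05577962] [-4.41512626 -1.76225807  9.42382492] [-0.22779225  0.67133789  0.02586613]
205 [(541.0, -30.0, 10.0), (543.0, -48.0, 11.0), (541.0, -59.0, -0.0)]
211 [(557.0, -33.0, 76.0), (559.0, -45.0, 80.0), (537.0, -60.0, 0.0)]
217 [(554.0, -33.0, 78.0), (557.0, -46.0, 81.0), (558.0, -53.0, 83.0)]
223 [(551.0, -34.0, 78.0), (554.0, -46.0, 82.0), (555.0, -53.0, 84.0)]
229 [(548.0, -34.0, 78.0), (550.0, -46.0, 81.0), (553.0, -53.0, 85.0)]
235 [(545.0, -34.0, 78.0), (548.0, -47.0, 81.0), (549.0, -54.0, 83.0)]
241 [(541.0, -34.0, 77.0), (544.0, -47.0, 82.0), (546.0, -54.0, 84.0)]
247 [(538.0, -35.0, 77.0), (541.0, -47.0, 82.0), (543.0, -54.0, 84.0)]
253 [(535.0, -35.0, 77.0), (542.0, -47.0, 91.0), (540.0, -55.0, 85.0)]
259 [(531.0, -35.0, 76.0), (542.0, -47.0, 97.0), (537.0, -55.0, 85.0)]
265 [(537.0, -36.0, 95.0), (542.0, -47.0, 103.0), (539.0, -54.0, 96.0)]
271 [(537.0, -36.0, 102.0), (542.0, -47.0, 109.0), (539.0, -54.0, 101.0)]
277 [(537.0, -37.0, 106.0), (542.0, -47.0, 114.0), (543.0, -53.0, 114.0)]
283 [(537.0, -37.0, 112.0), (542.0, -47.0, 119.0), (543.0, -53.0, 119.0)]
289 [(544.0, -38.0, 127.0), (541.0, -47.0, 121.0), (546.0, -52.0, 128.0)]
```

View pics/w2.png

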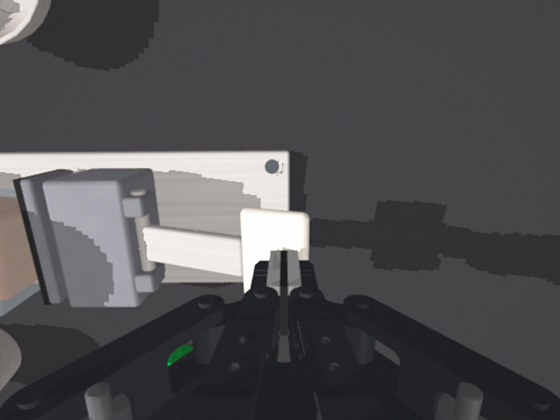

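View pics/s2.png

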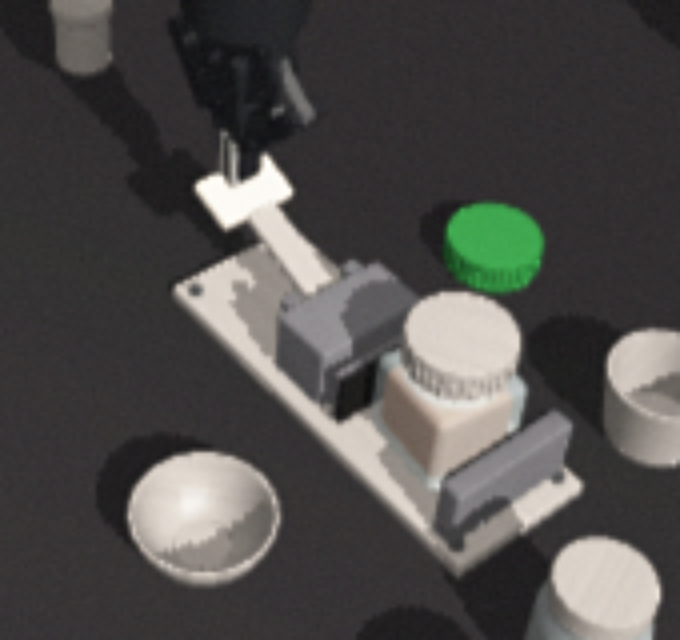

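```bash
python3 -m inch '[[[0,-0.001,-0.005],0],[[0,-0.002,-0.01],0],[[0,-0.003,-0.015],0],[[0,-0.004,-0.02],0],[[0,-0.005,-0.025],0],[[0,-0.005,-0.03],0],[[0,-0.005,-0.034],0],[[0,-0.004,-0.038],0],[[0,-0.004,-0.04],0]]'
```

```text
time: 5.78
ee_pos: [0.5316, -0.0511, 0.0154]
tcp_rot: [0.001, 0.999, 0.053, 0.001]
contact_force: [0.5, -1.1, 0.3]
width: -0.0001
```

```bash
python3 -m inch '[[[0,0,-0.002],0],[[0,0,-0.004],0],[[0,0,-0.004],0]]'; python3 - <<'E'
from h import *
print(sense()["contact_force"])
d=snapshot("scene");cv2.imwrite("pics/s3.png",cv2.resize(d["image"][150:310,230:400],None,fx=4,fy=4))
E
```

```text
time: 6.03
ee_pos: [0.531, -0.0503, 0.0111]
tcp_rot: [-0.0, 0.999, 0.053, 0.0]
contact_force: [-1.3, 0.6, 2.8]
width: -0.0003
[-1.28147014  0.56821128  2.77414574]
```

View pics/s3.png

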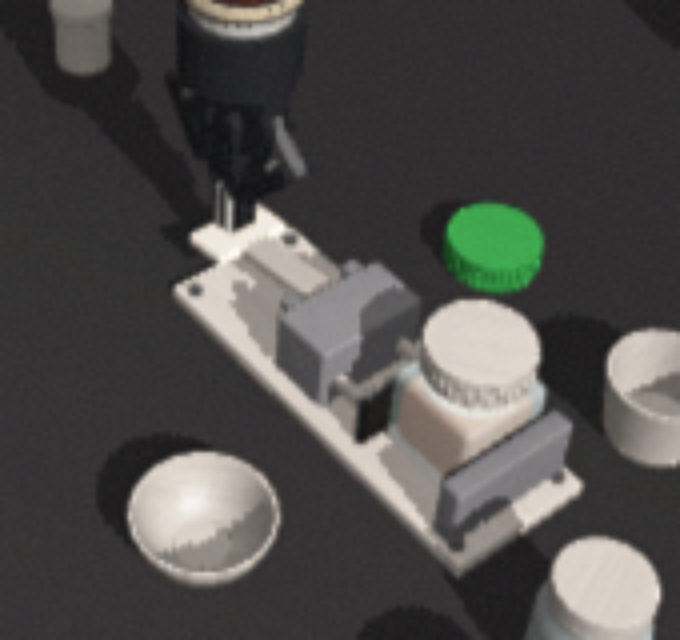

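```bash
python3 -m inch '[[[0,0,0.03],0],[[0,0,0.07],0],[[0,0,0.1],0],[[0,0,0.13],0],[[0,0,0.14],0],[[0,0,0.14],0]]' 0.085 40; python3 - <<'E'
from h import *
c0=np.array([.5166,.0816]);a=np.radians(6.2);ex=np.array([np.cos(a),np.sin(a)]);ey=np.array([-np.sin(a),np.cos(a)])
for c in ("scene","top"):
    d=snapshot(c);P0=cloud(d);P=P0.reshape(-1,3);P=P[~np.isnan(P[:,0])]
    L=np.c_[(P[:,:2]-c0)@ex,(P[:,:2]-c0)@ey,P[:,2]]*1000
    m=(abs(L[:,0])<50)&(L[:,1]>30)&(L[:,1]<125)&(L[:,2]>95)&(L[:,2]<112)
    Q=P[m];print(c,m.sum(),cv2.minEnclosingCircle(Q[:,:2].astype(np.float32)*1000) if len(Q) else 0, np.median(Q[:,2]) if len(Q) else 0,np.percentile(L[m],[2,98],axis=0).round(1))
    m=(abs(L[:,0])<40)&(L[:,1]<-100)&(L[:,1]>-150)&(L[:,2]>25)&(L[:,2]<95);print("pad",np.percentile(L[m],[2,50,98],axis=0).round(1))
    cv2.imwrite(f"pics/{c}4.png",cv2.resize(d["image"][180:280,180:330] if c=="top" else d["image"][150:310,230:400],None,fx=4,fy=4))
    for r in silhouettes(c,"cap")[:4]:
        Q=P0[r["mask"]];Q=Q[~np.isnan(Q[:,0])&(Q[:,2]>.097)]
        if len(Q)>50: print(r["conf"],cv2.minEnclosingCircle(Q[:,:2].astype(np.float32)*1000),len(Q))
E
```

```text
time: 6.58
ee_pos: [0.5326, -0.0507, 0.1542]
tcp_rot: [0.001, 0.999, 0.054, 0.003]
contact_force: [0.2, -0.2, -0.0]
width: 0.0724
scene 581 ((499.400390625, 152.27603149414062), 33.74095916748047) 0.10515899002669948 [[-38.5  44.5  96.3]
 [ 21.  104.2 107.5]]
pad [[ -25.5 -146.6   35.6]
 [   2.5 -125.3   40.9]
 [  27.5 -101.9   45.1]]
0.56 ((499.045166015625, 153.13134765625), 32.827178955078125) 538
top 423 ((499.4123840332031, 153.85128784179688), 31.766647338867188) 0.10382786108013997 [[-37.7  45.   97.8]
 [ 19.1 102.7 109.1]]Traceback (most recent call last):
  File "<stdin>", line 8, in <module>
    return _quantile_unchecked(
        a, q, axis, out, overwrite_input, method, keepdims, weights)
    return _ureduce(a,
                    func=_quantile_ureduce_func,
    ...<5 lines>...
                    overwrite_input=overwrite_input,
                    method=method)
    r = func(a, **kwargs)
    result = _quantile(arr,
                       quantiles=q,
    ...<2 lines>...
                       out=out,
                       weights=wgt)
    slices_having_nans = np.isnan(arr[-1, ...])
                                  ~~~^^^^^^^^^
IndexError: index -1 is out of bounds for axis 0 with size 0
```

View pics/scene4.png

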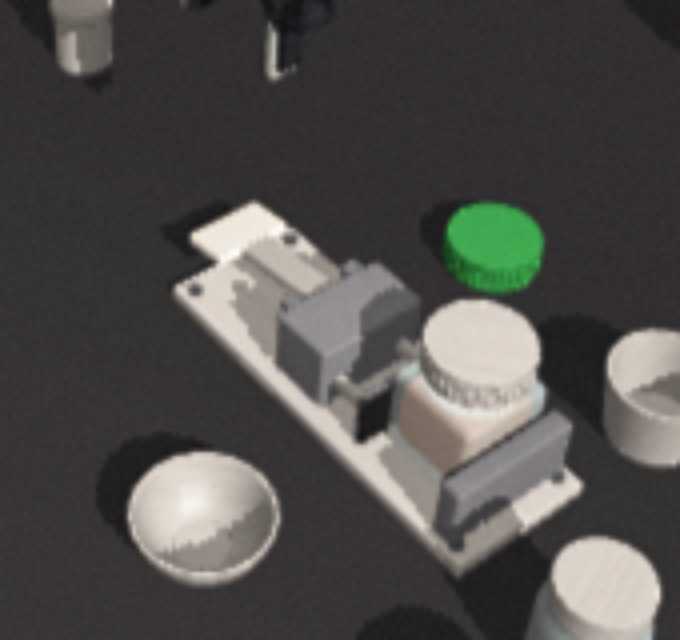

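```bash
python3 -m inch '[[[-0.006,0.037,0],0],[[-0.012,0.076,0],0],[[-0.018,0.115,0],0],[[-0.024,0.154,0],0],[[-0.029,0.185,0],0],[[-0.0315,0.2,0],0],[[-0.0315,0.204,0],0],[[-0.0315,0.204,0],0],[[-0.0315,0.204,0],0]]'; python3 - <<'E'
from h import *
s=sense();print(s["ee_pos"],s["joints"].round(2))
w=snapshot("wrist");cv2.imwrite("pics/w5.png",w["image"]);P=cloud(w)
for dz in(0,.02,.04):print(dz,proj(w,s["ee_pos"]+[0,0,dz]))
print(proj(w,[.4994,.1535,.103]))
Q=P.reshape(-1,3);Q=Q[~np.isnan(Q[:,0])];m=(Q[:,2]>.099)&(Q[:,2]<.108)&(np.hypot(Q[:,0]-.4994,Q[:,1]-.1535)<.045)
print(m.sum(),cv2.minEnclosingCircle(Q[m][:,:2].astype(np.float32)*1000),np.median(Q[m][:,2]))
E
```

```text
time: 7.48
ee_pos: [0.4985, 0.1528, 0.1492]
tcp_rot: [0.0, 0.999, 0.053, -0.001]
contact_force: [0.5, 0.6, 0.1]
width: 0.0847
[0.49854402 0.15277016 0.14923819] [ 0.15 -0.16  1.91 -0.    1.39  1.62]
0 (np.float64(282.1784256358409), np.float64(245.43189376887952))
0.02 (np.float64(282.1180853692583), np.float64(260.52659413013436))
0.04 (np.float64(282.0418527303548), np.float64(279.59692489213313))
(np.float64(281.4052248160703), np.float64(219.03019780002944))
5757 ((498.4628601074219, 153.90757751464844), 32.50507736206055) 0.1036594323760206
```

View pics/w5.png

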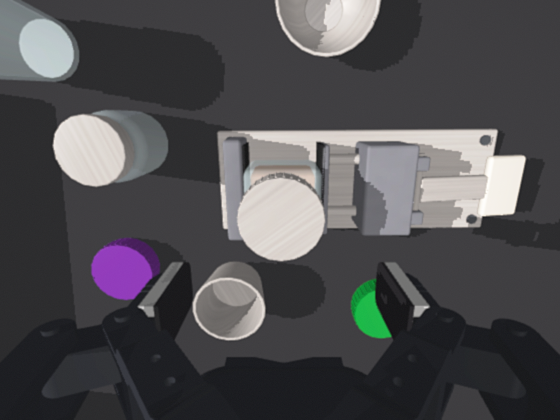

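```bash
python3 - <<'E'
from h import *
w=snapshot("wrist");P=cloud(w);s=sense()
for n,(x0,x1) in dict(L=(135,195),R=(370,430)).items():
    Q=P[258:330,x0:x1].reshape(-1,3);Q=Q[Q[:,2]>.12]
    print(n,Q[:,2].min(),np.percentile(Q[:,2],[1,3,10]).round(4),np.percentile(Q,[2,50,98],axis=0).round(3).tolist())
print(s["ee_pos"])
E
```

```text
L 0.18964803115065848 [0.1915 0.1936 0.198 ] [[0.486, 0.193, 0.193], [0.502, 0.195, 0.215], [0.507, 0.207, 0.24]]
R 0.1897248904267292 [0.1917 0.1937 0.198 ] [[0.495, 0.098, 0.193], [0.512, 0.109, 0.214], [0.516, 0.112, 0.24]]
[0.49915959 0.15230897 0.15005731]
```

```bash
python3 -m inch '[[[0,0,-0.03],0],[[0,0,-0.06],0],[[0,0,-0.08],0],[[0,0,-0.092],0],[[0,0,-0.1],0],[[0,0,-0.102],0],[[0,0,-0.102],0]]'; python3 -m inch '[[[0,0,0],0],[[0,0,0],0],[[0,0,0],0],[[0,0,0],0],[[0,0,0],0],[[0,0,0],0]]' 0.05 20;python3 - <<'E'
from h import *
s=sense();print(s["contact_force"],s["ft_torque"],s["width"])
w=snapshot("wrist");cv2.imwrite("pics/w6.png",w["image"])
d=snapshot("scene");cv2.imwrite("pics/s6.png",cv2.resize(d["image"][150:310,250:420],None,fx=4,fy=4))
E
```

```text
time: 8.17
ee_pos: [0.4997, 0.1532, 0.0492]
tcp_rot: [-0.0, 0.999, 0.053, 0.0]
contact_force: [0.2, -0.9, 0.8]
width: 0.0848
time: 8.67
ee_pos: [0.501, 0.1549, 0.0511]
tcp_rot: [-0.001, 0.999, 0.053, 0.002]
contact_force: [0.1, 4.8, 4.2]
width: 0.0639
[0.10716815 4.83846784 4.2108383 ] [ 1.00822202 -0.01253973 -0.00769531] 0.06391450768570514
```

View pics/w6.png

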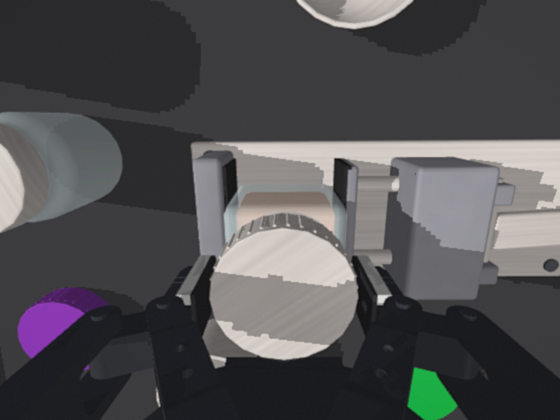

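View pics/s6.png

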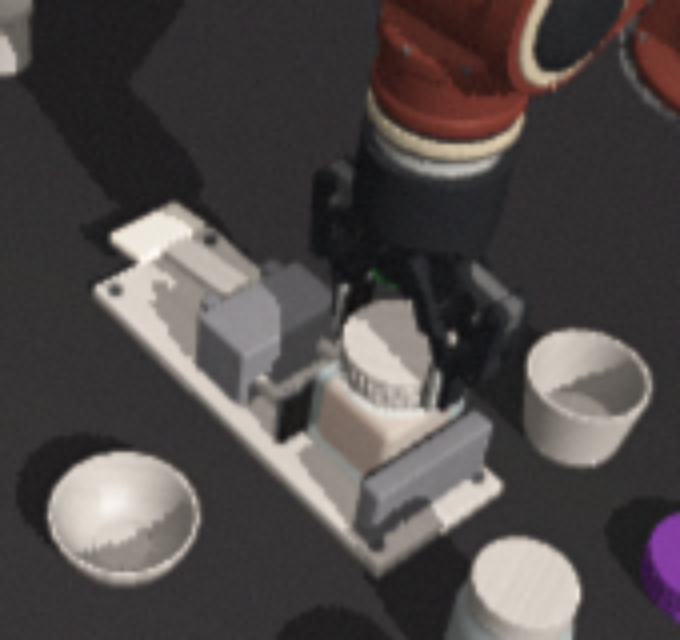

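```bash
python3 -m inch '[[[0,0.0015,0.001],0],[[0,0.0015,0.0015],0],[[0,0.0015,0.0015],0],[[0,0.0015,0.0015],0]]' 0.05 70; python3 - <<'E'
from h import *
s=sense();print(s["ee_pos"],s["contact_force"],s["ft_torque"],s["width"])
E
```

```text
time: 9.1
ee_pos: [0.5007, 0.1548, 0.0517]
tcp_rot: [0.0, 0.999, 0.053, 0.002]
contact_force: [3.1, -2.0, 4.9]
width: 0.0623
[0.50069817 0.15484624 0.05165723] [ 3.08523602 -2.00718673  4.88099954] [ 0.12541418 -0.40259555 -0.04328255] 0.06230217587511447
```

```bash
python3 -m inch '[[[0.001,0,0.001],0.05],[[0.001,0,0.001],0.12],[[0.001,0,0.001],0.2],[[0.001,0,0.001],0.28],[[0.001,0,0.001],0.35],[[0.001,0,0.001],0.35]]'; python3 - <<'E'
from h import *
s=sense();print(s["ee_pos"],s["contact_force"],s["ft_torque"],s["width"],s["joints"].round(2))
w=snapshot("wrist");cv2.imwrite("pics/w7.png",w["image"])
E
```

```text
time: 9.6
ee_pos: [0.4998, 0.155, 0.052]
tcp_rot: [-0.0, 0.974, 0.228, -0.001]
contact_force: [-2.5, -0.1, 7.0]
width: 0.0622
[0.4998059  0.15503964 0.05201131] [-2.45206209 -0.13214984  6.95991918] [0.22691641 0.39502121 0.33230103] 0.06221271083985125 [ 0.16 -0.04  1.97  0.    1.21  1.27]
```

View pics/w7.png

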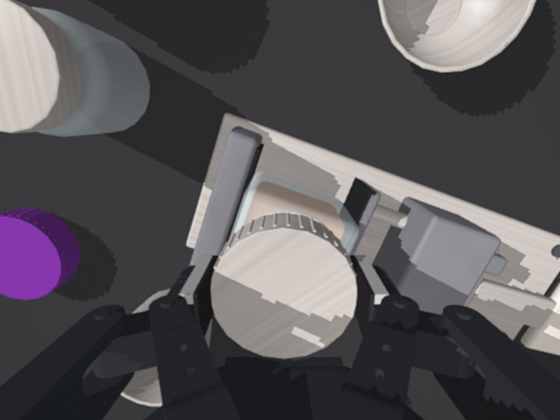

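```bash
cat > rot.py <<'E'
import cv2,numpy as np,sys
def pol(f):
    g=cv2.imread(f,0).astype(np.float32);g-=cv2.GaussianBlur(g,(0,0),4)
    g=np.clip(g,-12,12)
    return cv2.warpPolar(g,(64,720),(284,292),60,0)[:,10:55]
a,b=pol(sys.argv[1]),pol(sys.argv[2])
sc=[(float((np.roll(a,k,0)*b).sum()/np.sqrt((a*a).sum()*(b*b).sum())),k/2) for k in range(-120,121,4)]
print(sorted(sc)[::-1][:6])
E
python3 rot.py pics/w6.png pics/w7.png
python3 -c "
import cv2
a=cv2.imread('pics/w6.png')[200:370,190:380];b=cv2.imread('pics/w7.png')[200:370,190:380]
cv2.imwrite('pics/cmp.png',cv2.resize(cv2.hconcat([a,b]),None,fx=2,fy=2))"
```

```text
[(0.045172400772571564, 0.0), (0.04460865259170532, 2.0), (0.03508620336651802, 4.0), (0.026471726596355438, -2.0), (0.02441205084323883, 6.0), (0.01668766885995865, 42.0)]
```

View pics/cmp.png

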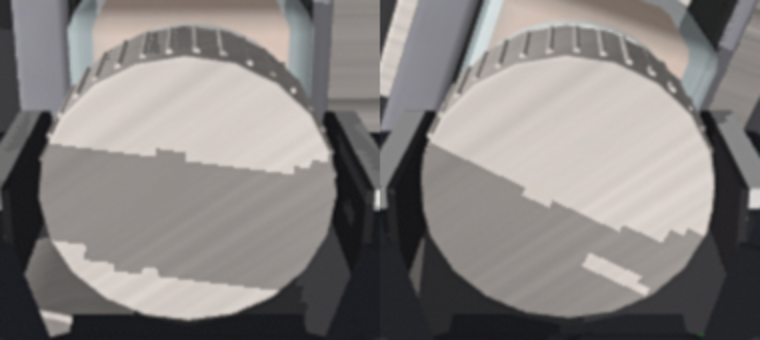

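```bash
python3 -m inch '[[[0,0,0.0003],0.06],[[0,0,0.0005],0.13],[[0,0,0.0005],0.2],[[0,0,0.0005],0.26],[[0,0,0.0005],0.26]]'; python3 - <<'E'
from h import *
s=sense();print(s["ee_pos"],s["contact_force"],s["ft_torque"],s["width"],s["joints"][5].round(3))
E
```

```text
time: 10.07
ee_pos: [0.4995, 0.155, 0.0523]
tcp_rot: [-0.0, 0.936, 0.352, -0.001]
contact_force: [-0.4, -0.5, 6.7]
width: 0.0625
[0.49954607 0.15499004 0.05230311] [-0.4063013  -0.52033584  6.70239431] [0.19798422 0.4180603  0.36299755] 0.06247172473174887 1.01
```

```bash
for i in 1; do python3 -m inch '[[[0,0,0.0002],0.05],[[0,0,0.0002],0.09],[[0,0,0.0002],0.09]]'; python3 -c "
from bench import sense
s=sense();print(s['ft_torque'][2],s['contact_force'],s['ee_pos'])"; done;  python3 -m inch '[[[0,0,0.0002],0.05],[[0,0,0.0002],0.09],[[0,0,0.0002],0.09]]'; python3 -c "
from bench import sense
s=sense();print(s['ft_torque'][2],s['contact_force'],s['ee_pos'])"
```

```text
time: 10.32
ee_pos: [0.4998, 0.155, 0.0531]
tcp_rot: [-0.0, 0.919, 0.393, -0.001]
contact_force: [-2.6, 0.4, 8.9]
width: 0.0623
0.3113863907775645 [-2.634011    0.43029375  8.85504292] [0.49976214 0.15504541 0.05307987]
time: 10.57
ee_pos: [0.5007, 0.1552, 0.0544]
tcp_rot: [-0.0, 0.901, 0.434, 0.0]
contact_force: [-3.0, 0.2, 13.1]
width: 0.0624
0.10574731601326129 [-2.96011424  0.18676061 13.05305038] [0.50072786 0.15523269 0.05443869]
```

```bash
python3 -m inch '[[[0,0,0],0.04],[[0,0,0],0.07],[[0,0,0],0.07]]'; python3 - <<'E'
from h import *
s=sense();print(s['ft_torque'],s['contact_force'],s['ee_pos'])
d=snapshot("scene");cv2.imwrite("pics/s8.png",cv2.resize(d["image"][150:310,250:420],None,fx=4,fy=4))
E
```

```text
time: 10.82
ee_pos: [0.5011, 0.1554, 0.0545]
tcp_rot: [0.0, 0.885, 0.465, 0.001]
contact_force: [-1.7, 1.1, 11.5]
width: 0.0625
[0.12262486 0.46744098 0.01224343] [-1.70151331  1.05508961 11.48657735] [0.50113621 0.15540598 0.05446651]
```

View pics/s8.png

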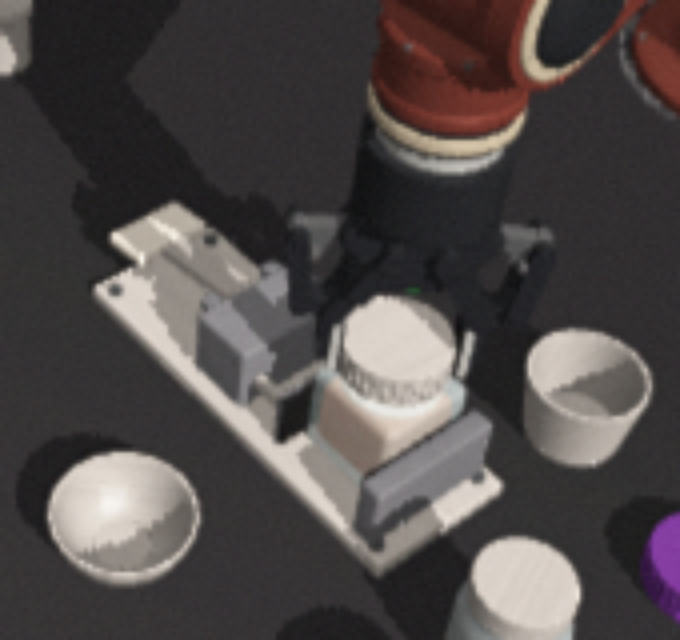

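```bash
python3 -m inch '[[[0,0,0.001],0.02],[[0,0,0.002],0.03],[[0,0,0.004],0.03],[[0,0,0.004],0.03]]'; python3 -c "
from bench import sense
s=sense();print(s['ft_torque'],s['contact_force'],s['ee_pos'])"
```

```text
time: 11.2
ee_pos: [0.4992, 0.1548, 0.0554]
tcp_rot: [-0.0, 0.878, 0.478, -0.001]
contact_force: [0.8, 0.2, -0.7]
width: 0.0627
[ 0.04446993 -0.03048072  0.00998668] [ 0.78349827  0.20633093 -0.69260958] [0.49915124 0.15480204 0.05540327]
```

```bash
python3 -m inch '[[[0,0,0.004],0],[[0,0,0.01],0],[[0,0,0.016],0],[[0,0,0.022],0],[[0,0,0.028],0],[[0,0,0.031],0],[[0,0,0.031],0],[[0,0,0.031],0],[[0,0,0.031],0]]'; python3 - <<'E'
from h import *
s=sense();print(s['ft_torque'],s['contact_force'],s['ee_pos'],s["time"])
d=snapshot("scene");cv2.imwrite("pics/s9.png",cv2.resize(d["image"][150:310,250:420],None,fx=4,fy=4))
P=cloud(d)
import numpy as np
Q=P.reshape(-1,3);Q=Q[~np.isnan(Q[:,0])]
m=(np.hypot(Q[:,0]-.4995,Q[:,1]-.1545)<.04)&(Q[:,2]>.1)&(Q[:,2]<.155)
h,e=np.histogram(Q[m][:,2],np.arange(.1,.156,.003));print(list(zip(e.round(3),h)))
w=snapshot("wrist");cv2.imwrite("pics/w9.png",w["image"]);P=cloud(w)
Q=P[235:350,230:340].reshape(-1,3);print("top z",np.nanpercentile(Q[:,2],[5,50,95]))
Q=P.reshape(-1,3);m=(abs(Q[:,2]-np.nanmedian(P[250:330,250:320,2]))<.004)&(np.hypot(Q[:,0]-.4995,Q[:,1]-.1545)<.036)
X=Q[m];print(cv2.minEnclosingCircle(X[:,:2].astype(np.float32)*1000))
A=np.c_[X[:,:2]-[.4995,.1545],np.ones(len(X))];print("plane",np.linalg.lstsq(A,X[:,2],rcond=None)[0])
E
```

```text
time: 11.95
ee_pos: [0.5, 0.155, 0.087]
tcp_rot: [-0.0, 0.878, 0.478, -0.0]
contact_force: [0.4, 0.4, -0.7]
width: 0.0622
[ 0.03295985  0.02869535 -0.0012644 ] [ 0.3688395   0.35542654 -0.7026605 ] [0.49999174 0.15497108 0.08704696] 11.95
[(np.float64(0.1), np.int64(5)), (np.float64(0.103), np.int64(8)), (np.float64(0.106), np.int64(0)), (np.float64(0.109), np.int64(0)), (np.float64(0.112), np.int64(0)), (np.float64(0.115), np.int64(1)), (np.float64(0.118), np.int64(12)), (np.float64(0.121), np.int64(29)), (np.float64(0.124), np.int64(29)), (np.float64(0.127), np.int64(36)), (np.float64(0.13), np.int64(35)), (np.float64(0.133), np.int64(37)), (np.float64(0.136), np.int64(65)), (np.float64(0.139), np.int64(422)), (np.float64(0.142), np.int64(56)), (np.float64(0.145), np.int64(12)), (np.float64(0.148), np.int64(12)), (np.float64(0.151), np.int64(7))]
top z [0.13751462 0.13878089 0.13972623]
((500.1028137207031, 155.4698486328125), 35.627723693847656)
plane [-0.00232328 -0.0103212   0.13877185]
```

View pics/s9.png

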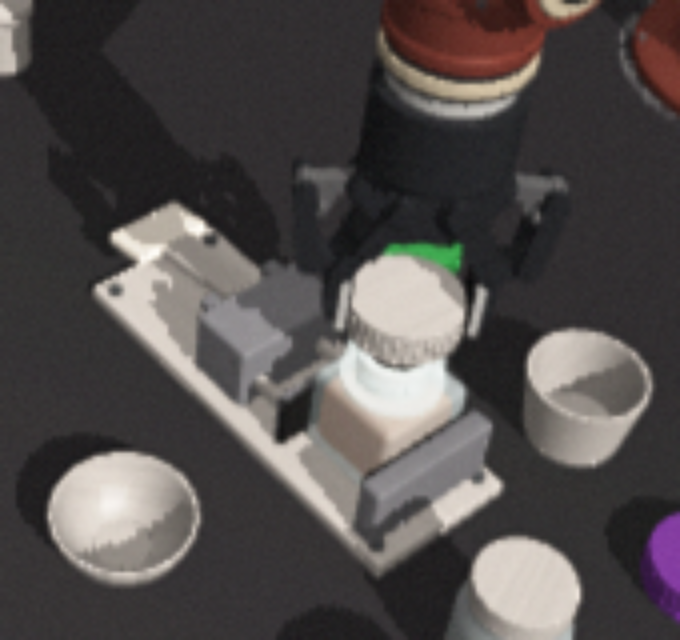

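View pics/w9.png

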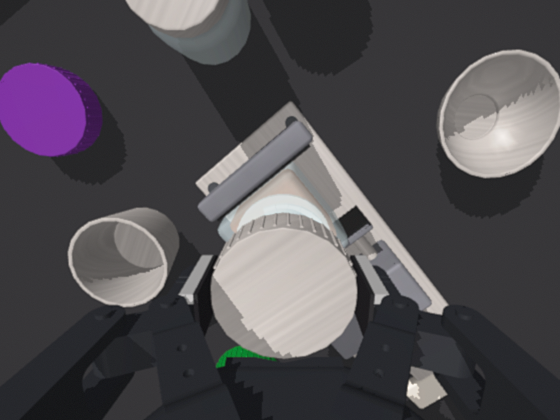

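```bash
python3 -m inch '[[[0,0,0.002],0],[[0,0,0.002],0],[[0,0,0.002],0],[[0,0,0.002],0]]'; python3 - <<'E'
from h import *
from scipy.optimize import least_squares
s=sense();print(s['contact_force'],s['ee_pos'],s["time"],s["width"])
d=snapshot("scene");P=cloud(d);Q=P.reshape(-1,3);Q=Q[~np.isnan(Q[:,0])]
m=(np.hypot(Q[:,0]-.4995,Q[:,1]-.1545)<.03)&(Q[:,2]>.08)&(Q[:,2]<.1)
X=Q[m];print(len(X))
r=least_squares(lambda p:np.hypot(X[:,0]-p[0],X[:,1]-p[1])-.0215,[.4995,.1545],loss="soft_l1",f_scale=.001);print("neck",r.x,np.median(abs(r.fun)))
m=(np.hypot(Q[:,0]-.4995,Q[:,1]-.1545)<.04)&(Q[:,2]>.122)&(Q[:,2]<.136)
X=Q[m];r=least_squares(lambda p:np.hypot(X[:,0]-p[0],X[:,1]-p[1])-.032,[.4995,.1545],loss="soft_l1",f_scale=.001);print("cap",r.x,np.median(abs(r.fun)))
m=(np.hypot(Q[:,0]-.4995,Q[:,1]-.1545)<.025)&(Q[:,2]>.136);print("top",np.median(Q[m][:,2]))
c0=np.array([.5166,.0816]);a=np.radians(6.2);ex=np.array([np.cos(a),np.sin(a)]);ey=np.array([-np.sin(a),np.cos(a)])
L=np.c_[(Q[:,:2]-c0)@ex,(Q[:,:2]-c0)@ey,Q[:,2]]*1000
m=(abs(L[:,0])<40)&(L[:,1]<-100)&(L[:,1]>-150)&(L[:,2]>25)&(L[:,2]<95);print("pad",np.percentile(L[m],[2,50,98],axis=0).round(1))
m=(abs(L[:,0])<50)&(L[:,1]>40)&(L[:,1]<104)&(L[:,2]>72)&(L[:,2]<80);print("shoulder",m.sum(),np.percentile(L[m],[2,50,98],axis=0).round(1))
E
```

```text
time: 12.38
ee_pos: [0.5002, 0.155, 0.0893]
tcp_rot: [-0.0, 0.878, 0.478, -0.0]
contact_force: [0.3, -1.0, -0.1]
width: 0.0628
[ 0.25976931 -0.95818679 -0.09304832] [0.50023715 0.15500941 0.08928858] 12.3833 0.06276120919423014
182
neck [0.49918603 0.15218054] 0.0020300944999934265
cap [0.4989261  0.15114973] 0.0007145641766457926
top 0.22220226588702052
pad [[ -25.9 -146.8   35.6]
 [   3.7 -124.7   41. ]
 [  27.9 -102.    45.2]]
shoulder 243 [[-37.5  45.9  72.1]
 [  8.4  90.3  76.2]
 [ 21.1 102.2  79.7]]
```

```bash
python3 -c "
from bench import hand_in;print(hand_in())"
```

```text
the job is handed in; nothing more can be done
None
```

I pressed the paddle to its stop, unscrewed the cap and lifted it clear. I then handed the job in at about 12.4 s, still holding the cap; the tool gives no verdict.

- **Clamp:** The paddle snapped down and stayed there by itself. Its pad measured about 41 mm above the counter, against 38 mm nominal. The jar is against the fixed jaw, and its shoulder is at about 76 mm, so it is still standing on the plate.
- **Unscrewing:** I gripped the cap at 70 N and turned it anticlockwise. The twisting torque fell from about 0.36 N m to about zero between 40° and 50°. I turned about 2° further while starting the lift. The first 4 mm of the straight lift showed no downward pull.
- **Final pose:** There is about 2 cm of air under the cap (17.7 mm measured, then raised 2 mm more). It is level to about 0.6° and centred on the neck to within about 1 mm, though the neck fit is rough at 2 mm.
- **Other things:** The other objects were not touched. The largest force I read was about 13 N.

**Checks that disagreed:**
- **Fingertip position:** The cameras and the contact with the paddle put the fingertips 26 mm (closed) to 40 mm (open) above the reported TCP, not 8 mm below it. I worked from the measured values. My first press stopped short because of this, without touching the pad.
- **Last cap-height check:** The final measurement picked up part of the gripper instead of the cap. The height therefore rests on the reading just before the 2 mm raise.

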